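Slide box into the corner stop

ROBOT

A 7-joint arm with a two-finger parallel gripper is mounted at the origin on a cart in front of the work surface, level with it; the furniture and walls round the work are solid. World frame = base frame: x ahead of the robot, y to its left, z up, the work surface at z = 0. Lengths are in m, angles in degrees, forces in N, time in s.
With the tool pointing down it reaches from about 0.425 to 1.025 m from the base axis. Payload 3.6 kg.
Tool frame: the origin (TCP) lies at the very end of the fingers, on their centre line; the grasp point (between the pads) lies 19 mm behind it (robot.grasp_offset is the distance from the TCP to the grasp point, in m); z points along the fingers, y is the line along which they close (so a half turn about z gives the same grasp; the last joint's range is limited). The gripper opens to 85 mm and grips with 20 to 120 N. Pads are 22 mm wide; open, the fingers measure 114 mm over their backs; the gripper's body (76 mm by 85 mm) begins 54 mm behind the grasp point. The pads swing forward as they close: fully open they stand 13 mm farther back than shut.
Start: joints at [58.585, 33.873, 2.773, 92.16, -1.908, 54.013, -1.931], TCP at [0.318, -0.651, 0.231] pointing down, gripper open.
Joint ranges: [-153.93, 153.93], [-27.13, 128.08], [-72.61, 78.16], [10.71, 143.7], [-87.88, 267.88], [4.46, 118.87], [-176.78, 176.78]. Speed limits (degrees/s): [147.25, 147.25, 180, 180, 180, 180, 180].

INTERFACE

Orientations are given as a 3x3 rotation matrix whose columns are the frame's x, y, z axes.
In Python, from plant import robot gives the robot as it stands. Calls block until the motion is done:
- robot.move_ptp(position, orientation): joint-space move of the TCP to a pose.
- robot.line_to(position, attitude=None, max_speed=0.15): straight line of the TCP; attitude=None keeps the orientation; max_speed is the mean speed in m/s.
- robot.move_joints(angles): joint-space move.
- robot.gripper_to(opening, grip_force=None): finger opening in m; grip_force is the grip in N (None keeps the last); returns when the fingers have stopped.
- robot.dwell(seconds).
- robot.inverse_kinematics(position, orientation): joint angles nearest the present ones, or None.
- robot.read_camera(name): name is "side" or "top" or "wrist"; returns a dict with "pixels" (384x512x3 uint8, red, green, blue), "fx", "fy", "cx", "cy" (pixels), "k1" (the pictures are not rectified: a ray, as slopes to the right and down, at radius r is drawn at 1 + k1 r^2 times it, then the intrinsics apply), "rvec" (rotation vector, rad) and "tvec" (3), from world to camera coordinates, as OpenCV has them. Camera axes: x right, y down, z forward; pixel columns grow to the right and rows downward; lengths in m; the calibration is good to about 2 mm. A picture is of the moment at which its call begins. There is no depth.
A pose or a line that the arm cannot do raises robot.Unreachable and nothing moves.
- robot.hand_in(): hands the job in; it is judged then, once.
Readings, each from a call of its own:
- robot.read_t(): time.
- robot.read_joints(): joint angles.
- robot.read_joint_vel(): joint speeds.
- robot.read_effort(): joint torques, N m.
- robot.read_position(): TCP position.
- robot.read_tcp_rot(): TCP orientation.
- robot.read_wrist_force(): force on the tool from outside, world axes, zero at the start.
- robot.read_torque(): the same for the moment, N m.
- robot.read_width(): finger opening in m.
- robot.read_grasp_force(): force on a finger pad.
Only numpy, scipy, OpenCV 4.12 (cv2) and the standard library are available. Lean on these libraries where they do the work, as an engineer would, in place of code of your own. Each camera call takes 0.05 s, during which the arm holds its last target. There are 200 camera calls.

TASK

With the fingers, push the teal slide box along the bench into the inside corner of the pale aluminium corner stop, so that its long back side lies flush against the long far bar and its left end against the short bar. Only push it: do not pick it up or tip it, and leave everything else on the bench where it stands. Finish with the fingers clear of it.

Things in the scene. Friction and masses are not known exactly. Their poses are not given: they have to be found in the camera images.
- slide_box: closed dark teal slide box, 97 (x) by 176 (y) by 37 mm high, 0.3 to 0.55 kg, loose; the lid does not open. Origin: centre of its underside. +y: along it to its left end; +x: to its long back side (lid hinge); the white catch is on the -x side, towards the robot. Sides lie 48 mm (+x), 49 mm (-x) and 88 mm (+y, -y) from the origin
- corner_stop: L of two pale aluminium bars, 16 mm wide, 18 mm high, fixed to the bench, smooth and slippery. Origin: inside corner, at bench height. Long (far) bar: inside face is the plane x = 0, running 200 mm along -y. Short (left) bar: inside face is the plane y = 0, running 82 mm along -x, towards the robot. Home, the box's origin is at x = -48, y = -88 mm in this frame, axes parallel
- dish_1: covered round dish with tan filling, 60 mm across, 14 mm high, left of the work; bystander. Origin: centre of its underside
- dish_2: covered round clear dish, 60 mm across, 14 mm high, left of the work; bystander. Origin: centre of its underside
- stain_a: amber dropper bottle with a red label, 37 mm across, 107 mm high, in the row behind the corner stop; bystander. Origin: centre of its underside
- stain_b: amber dropper bottle with a purple label, otherwise as stain_a; bystander. Origin: centre of its underside
- stain_c: amber dropper bottle with a blue label, otherwise as stain_a; bystander. Origin: centre of its underside
- cover_glass_box: small white box, 31x41x18 mm, near the front right edge of the bench; bystander. Origin: centre of its underside
- phone: phone face down in an orange-green case, 152x76x14 mm, front left; bystander. Origin: centre of its underside

How it is judged:
By the outcome, as a careful person would: the job done as asked, in the order asked, and still so for the second after the job is handed in, with the robot touching nothing.
It also fails if it takes over 67 s, if anything falls off the work surface, if the arm or the gripper's body presses on something with over 40 N, if the wrist force passes 120 N, or if a joint passes its speed limit or range.

## Working session

There is one attempt and no reset: what is moved stays moved. The work goes in short steps, each a Python script; the robot and the scene stay as the last script left them, time stands still between calls to the robot, and variables do not carry over. Pictures are saved under pics/ and viewed, at most 10 in all, crops included, and the job is handed in when it is done.

```bash
mkdir -p pics; ls; cat > h.py <<'E'
from plant import robot
import numpy as np, cv2
def snap(n,f):
    c=robot.read_camera(n); cv2.imwrite(f,c["pixels"][:,:,::-1]); np.savez(f[:-4]+'.npz',**c); return c
def ray(c,u,v):
    K=np.array([[c['fx'],0,c['cx']],[0,c['fy'],c['cy']],[0,0,1.]])
    p=cv2.undistortPoints(np.array([[[u,v]]],float),K,np.array([float(c['k1']),0,0,0]))[0,0]
    R=cv2.Rodrigues(np.array(c['rvec'],float))[0]; o=-R.T@np.array(c['tvec'],float).ravel()
    return o,R.T@np.array([p[0],p[1],1])
def at(c,u,v,z=0):
    o,d=ray(c,u,v); return o+d*(z-o[2])/d[2]
def proj(c,P):
    K=np.array([[c['fx'],0,c['cx']],[0,c['fy'],c['cy']],[0,0,1.]])
    return cv2.projectPoints(np.array(P,float).reshape(-1,1,3),np.array(c['rvec'],float),np.array(c['tvec'],float),K,np.array([float(c['k1']),0,0,0]))[0][:,0]
E
python3 - <<'E'
from h import *
a=snap('top','pics/top0.png');b=snap('side','pics/side0.png')
for c in(a,b): print({k:v for k,v in c.items() if k!='pixels'})
for n in('top0','side0'):
    im=cv2.imread(f'pics/{n}.png'); cv2.imwrite(f'pics/{n}b.png',cv2.resize(im,(800,600),interpolation=cv2.INTER_CUBIC))
print(robot.read_tcp_rot(),robot.read_position(),robot.read_t())
E
```

```text
pics
{'fx': 350.7968369851012, 'fy': 350.7968369851012, 'cx': 248.22706716090113, 'cy': 189.70888634665363, 'k1': -0.07714071420308086, 'rvec': array([ 2.14589003, -2.18309706,  0.0641851 ]), 'tvec': array([-0.07760374,  0.59094901,  1.14286719])}
{'fx': 413.65101313875607, 'fy': 413.65101313875607, 'cx': 254.4572715063452, 'cy': 188.57142855741625, 'k1': -0.002819722889757565, 'rvec': array([ 2.41288464, -0.06376358,  0.04896604]), 'tvec': array([-0.59462144, -0.0395923 ,  1.21286449])}
[[ 8.98329029e-01  4.39322094e-01 -1.02650394e-03]
 [ 4.39323274e-01 -8.98327221e-01  1.80663960e-03]
 [-1.28439743e-04 -2.07392387e-03 -9.99997841e-01]] [ 0.31814135 -0.65061809  0.23023614] 0.1
```

View pics/top0b.png

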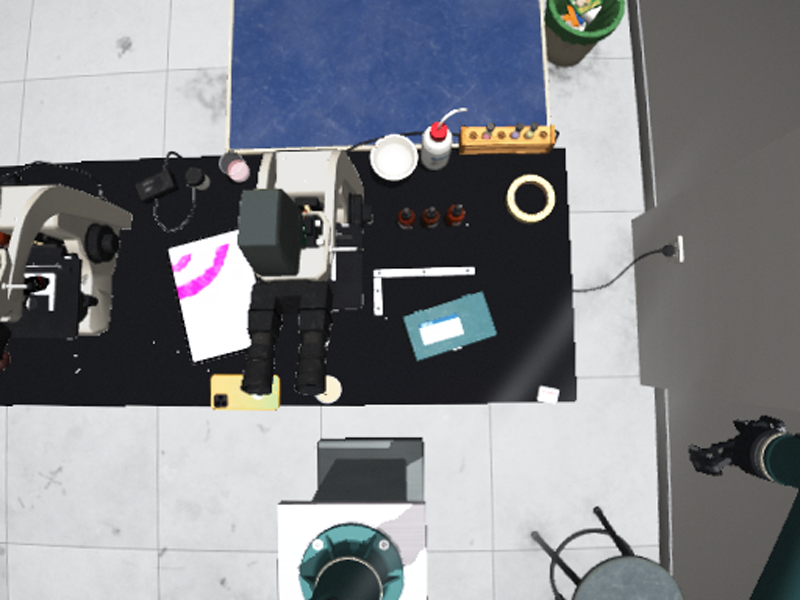

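View pics/side0b.png

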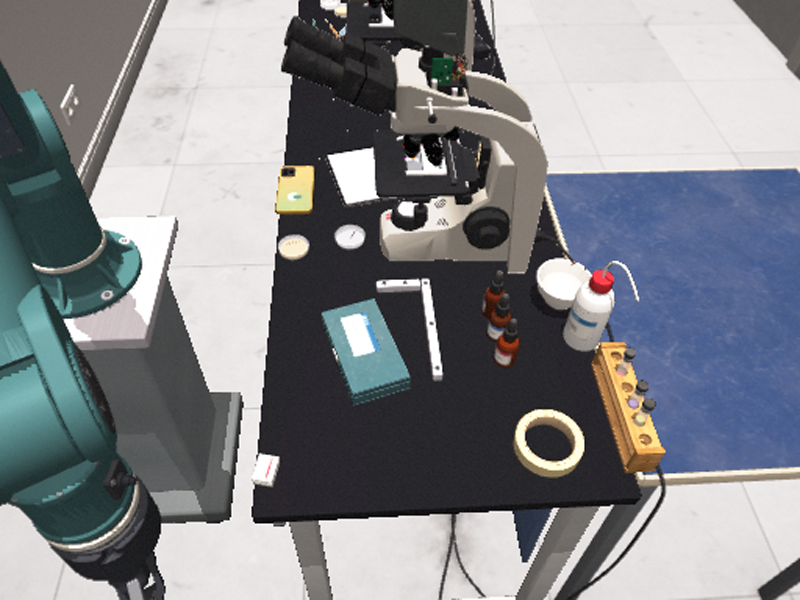

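The top view shows the teal box, corners about (404,318), (483,292), (497,333), (415,360), turned about 18° and to the right of and nearer than home. The L-stop runs from (475,271) to a corner at (378,272), with the short bar down to (378,314). In the side view the box is at (322–410, 300–402) and the stop corner is near (425,283). Next I'll fit both poses from masks in the two cameras.

```bash
cat > fit.py <<'E'
from h import *
from scipy.optimize import minimize
def prism(x0,x1,y0,y1,h): return np.array([[x,y,z] for x in(x0,x1) for y in(y0,y1) for z in(0,h)],float)
BOX=[prism(-.0485,.0485,-.088,.088,.037)]
STOP=[prism(0,.016,-.2,.016,.018),prism(-.082,.016,0,.016,.018)]
def place(P,p):
    c,s=np.cos(p[2]),np.sin(p[2]); return P@np.array([[c,s,0],[-s,c,0],[0,0,1]])+[p[0],p[1],0]
S=4
def render(cam,parts,p):
    m=np.zeros((384*S,512*S),np.uint8)
    for P in parts:
        q=cv2.convexHull(((proj(cam,place(P,p))+.5)*S-.5).astype(np.float32))
        cv2.fillConvexPoly(m,np.round(q*16).astype(np.int32),1,shift=4)
    return cv2.resize(m.astype(np.float32),(512,384),interpolation=cv2.INTER_AREA)
def masks(cam,kind,center,r=.17):
    im=cam['pixels']; hsv=cv2.cvtColor(im,cv2.COLOR_RGB2HSV)
    if kind=='box': m=cv2.inRange(hsv,(80,60,40),(105,255,255))
    else: m=cv2.inRange(hsv,(0,0,120),(180,70,255))
    roi=np.zeros_like(m); 
    q=cv2.convexHull(proj(cam,np.array([center[0],center[1],.01])+np.array([[a*r[0],b*r[1],0] for a in(-1,1) for b in(-1,1)])).astype(np.float32))
    cv2.fillConvexPoly(roi,q.astype(np.int32),255); m&=roi
    n,l,st,_=cv2.connectedComponentsWithStats(m)
    k=1+np.argmax(st[1:,4]); m=(l==k).astype(np.uint8)
    if kind=='box':
        h=cv2.convexHull(cv2.findNonZero(m)); cv2.fillConvexPoly(m,h,1)
    return m.astype(np.float32)
def fit(cams,kind,parts,p0,center,r):
    M=[masks(c,kind,center,r) for c in cams]
    f=lambda p:sum(np.sum((cv2.GaussianBlur(render(c,parts,p)-m,(0,0),1))**2)/m.sum() for c,m in zip(cams,M))
    best=None
    for d in(.02,.006,.002):
        s=np.array([p0]+[np.array(p0)+e for e in np.diag([d,d,d*8])])
        o=minimize(f,p0,method='Nelder-Mead',options=dict(initial_simplex=s,xatol=1e-4,fatol=1e-5)); p0=o.x
    return o.x,o.fun,[int(m.sum()) for m in M]
E
python3 - <<'E'
from fit import *
T=dict(np.load('pics/top0.npz'));Sd=dict(np.load('pics/side0.npz'))
U=lambda u,v:(u/1.5625,v/1.5625)
b=at(T,*U(450,326),.037); k=at(T,*U(382,276),.018); print(b,k)
for nm,u,v,z in [('d1',328,389,.014),('ph',245,391,.014),('glass',548,394,.018),('ba',406,217,.1),('bb',456,215,.1)]: print(nm,at(T,*U(u,v),z))
for nm,u,v in [('d1',293,247),('d2',350,237),('scope front-base',385,250),('scopebase right',515,268)]: print(nm,at(Sd,*U(u,v),.01))
for cs in([T],[Sd],[T,Sd]):
    pb=fit(cs,'box',BOX,[b[0],b[1],.31],b,(.12,.16)); print('box',pb)
    ps=fit(cs,'stop',STOP,[k[0],k[1],0],[k[0]-.03,k[1]-.09],(.08,.15)); print('stop',ps)
for c,n in((T,'t'),(Sd,'s')):
    im=c['pixels'][:,:,::-1].copy(); im=cv2.resize(im,None,fx=4,fy=4)
    for P,p in ((BOX,pb),(STOP,ps)):
        r=cv2.resize(render(c,P,p[0]),None,fx=4,fy=4)>.5
        cs,_=cv2.findContours(r.astype(np.uint8),0,2); cv2.drawContours(im,cs,-1,(0,0,255),1)
    u,v=(proj(c,[[pb[0][0],pb[0][1],0]])[0]*4).astype(int); cr=im[max(v-300,0):v+200,max(u-250,0):u+200]; cv2.imwrite(f'pics/ov_{n}.png',cr)
cv2.imwrite('pics/ov.png',cv2.resize(np.hstack([cv2.imread('pics/ov_t.png'),cv2.imread('pics/ov_s.png')]),(800,444)))
E
```

```text
[ 0.52392508 -0.21714861  0.037     ] [ 0.63433723 -0.07570751  0.018     ]
d1 [0.39482533 0.04323082 0.014     ]
ph [0.39215239 0.2227378  0.014     ]
glass [ 0.3771322  -0.42241634  0.018     ]
ba [ 0.74310786 -0.12891513  0.1       ]
bb [ 0.74513892 -0.22973362  0.1       ]
d1 [0.39460245 0.04489266 0.01      ]
d2 [0.50543052 0.06869061 0.01      ]
scope front-base [0.57284356 0.02917447 0.01      ]
scopebase right [ 0.81750844 -0.02984821  0.01      ]
box (array([ 0.52610798, -0.21515307,  0.28998491]), np.float64(0.02715950272977352), [1794])
stop (array([ 0.6347117 , -0.07183567,  0.00915691]), np.float64(0.008909397758543491), [485])
box (array([ 0.52600717, -0.21465444,  0.29877096]), np.float64(0.0019063203362748027), [2544])
stop (array([ 0.63479435, -0.06991196,  0.01089181]), np.float64(0.0309651680290699), [592])
box (array([ 0.52602794, -0.21531501,  0.298449  ]), np.float64(0.029200930148363113), [1794, 2544])
stop (array([ 0.63477184, -0.07089342,  0.00992165]), np.float64(0.04592263326048851), [485, 592])
```

View pics/ov.png

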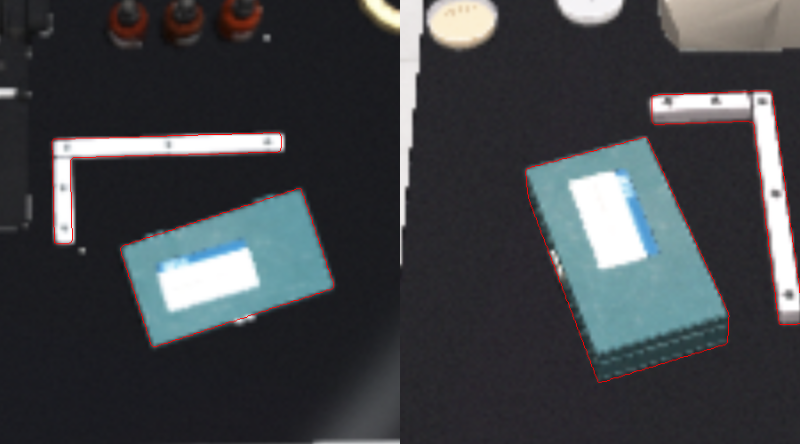

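The overlay matches both silhouettes. The box is at (0.526, -0.215) with yaw 17.1°, and the stop's inside corner is at (0.635, -0.071) with yaw 0.57°. I'll first push the front side with both open fingers, straddling the catch, and rotate the box square on the way to the far bar.

```bash
cat > m.py <<'E'
from fit import *
SP=np.array([.6348,-.0709,.0099])
def Rz(t): return np.array([[np.cos(t),-np.sin(t)],[np.sin(t),np.cos(t)]])
def att(t): c,s=np.cos(t),np.sin(t); return np.array([[c,s,0],[s,-c,0],[0,0,-1.]])
def stop2w(xy): return SP[:2]+Rz(SP[2])@np.array(xy)
def w2stop(p): return np.r_[Rz(SP[2]).T@(np.array(p[:2])-SP[:2]),p[2]-SP[2]]
def F(): return np.round(robot.read_wrist_force(),1)
E
python3 - <<'E'
from m import *
b=np.array([.526,-.215,.298])
def tcp(b,d): return b[:2]+Rz(b[2])@np.array([-d,0])
p=tcp(b,.090)
robot.move_ptp([*p,.10],att(b[2])); print(robot.read_t(),robot.read_joints(),robot.read_width())
robot.line_to([*p,.003],max_speed=.08); print('down',robot.read_position(),F())
robot.line_to([*tcp(b,.062),.003],max_speed=.06); print(robot.read_t(),F())
rb=w2stop(b)
for f,g in((.15,.2),(.3,.4),(.45,.6),(.6,.8),(.75,1),(.88,1)):
    s=np.array([rb[0]+f*(-.048-rb[0]),rb[1]+.009*f,rb[2]*(1-g)])
    w=np.r_[stop2w(s[:2]),s[2]+SP[2]]
    robot.line_to([*tcp(w,.060),.003],att(w[2]),max_speed=.03)
    print(f,robot.read_t(),F())
snap('top','pics/top1.png');snap('side','pics/side1.png')
T=dict(np.load('pics/top1.npz'));Sd=dict(np.load('pics/side1.npz'))
for cs in([T],[Sd]):
    q=fit(cs,'box',BOX,[*w[:2],w[2]],w,(.12,.16)); print(w2stop(q[0]),q[1:])
im=Sd['pixels'][150:300,150:350,::-1];im2=T['pixels'][140:290,200:400,::-1]
cv2.imwrite('pics/v1.png',cv2.resize(np.hstack([im,im2]),(800,300),interpolation=cv2.INTER_CUBIC))
E
```

```text
1.7417 [ 21.45270986  30.17858178   2.99629612 126.1679978   -3.66564024
  23.62662525 -45.63062624] 0.08530658785413145
down [ 0.44029084 -0.24157745  0.00342625] [-0.2 -0.   0.2]
3.725 [-0.1  0.7  0. ]
0.15 4.2583 [-0.2 -1.3 -0.2]
0.3 4.7333 [-0.1 -0.9  0.7]
0.45 5.2167 [0.6 0.1 0.2]
0.6 5.7083 [-0.2  0.2 -0.6]
0.75 6.2083 [-0.3  0.3  0.1]
0.88 6.6333 [0.8 0.1 0.3]
[-0.06292569 -0.13638831 -0.02899478] (np.float64(0.3249747157096863), [2694])
[-0.05262142 -0.13407999 -0.03623869] (np.float64(0.030847979709506035), [2246])
```

View pics/v1.png

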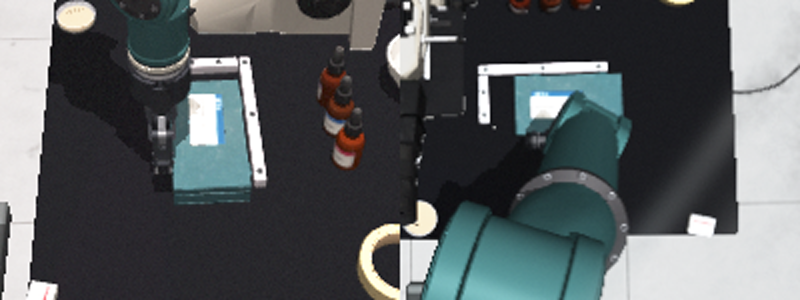

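The box in both views is nearly parallel to the far bar, a few mm short of it, with both fingers on its front. I'll keep pushing gently until the force rises.

```bash
python3 - <<'E'
from m import *
p=robot.read_position(); u=Rz(SP[2])@[1,0]; s0=w2stop([*p[:2],0]); print(s0)
for i in range(1,14):
    robot.line_to([*(p[:2]+u*.0012*i),.003],max_speed=.03); f=F(); print(i,f, np.round(w2stop([*robot.read_position()[:2],0])[:2],4))
    if -f[:2]@u>12: break
q=robot.read_position()
robot.line_to([*(q[:2]-u*.05),.003],max_speed=.15)
robot.line_to([*(q[:2]-u*.05),.14],max_speed=.2)
# to the right end
A=None
for t in(np.pi/2,-np.pi/2):
    j=robot.inverse_kinematics([*stop2w([-.050,-.29]),.14],att(t+SP[2])); print(t,j)
    if j is not None and (A is None or abs(j-robot.read_joints()).max()<best): A=t+SP[2];best=abs(j-robot.read_joints()).max()
robot.gripper_to(.035)
robot.move_ptp([*stop2w([-.050,-.29]),.14],att(A)); print(A,robot.read_t(),robot.read_position())
T=snap('top','pics/top2.png');Sd=snap('side','pics/side2.png')
for cs in([T],[Sd]):
    w=np.r_[stop2w([-.048,-.134]),SP[2]]
    q=fit(cs,'box',BOX,w,w,(.12,.16)); print(w2stop(q[0]),q[1:])
im=Sd['pixels'][150:300,150:350,::-1];im2=T['pixels'][140:290,200:400,::-1]
cv2.imwrite('pics/v2.png',cv2.resize(np.hstack([im,im2]),(800,300),interpolation=cv2.INTER_CUBIC))
E
```

```text
[-0.11460878 -0.13506492 -0.0099    ]
1 [-0.8  0.2  0.1] [-0.1135 -0.135 ]
2 [-2.7  0.4  2.2] [-0.113 -0.135]
3 [-2.1 -0.2 -0.3] [-0.1107 -0.1351]
4 [-1.6 -0.5 -1.4] [-0.1093 -0.1351]
5 [-1.3  0.6  0.1] [-0.1082 -0.1351]
6 [-1.  -0.2  0.2] [-0.1075 -0.1351]
7 [-4.8 -0.5  2.9] [-0.1075 -0.135 ]
8 [-6.2 -1.1  4.7] [-0.1075 -0.135 ]
9 [-8.4 -1.   6. ] [-0.1076 -0.135 ]
10 [-10.   -1.6   6.3] [-0.1076 -0.135 ]
11 [-10.3  -1.5   7.4] [-0.1076 -0.1349]
12 [-12.1  -1.9   8.8] [-0.1076 -0.1349]
1.5707963267948966 [ 38.03115355  37.79300619 -15.4455512  100.14338144  13.61470275
  43.89471139  16.381462  ]
-1.5707963267948966 [   4.43064216   42.5607311    37.15585218  101.76857209  -33.76126225
   47.31542967 -121.45281292]
-1.5608963267948965 12.6333 [ 0.58704962 -0.36041202  0.1395204 ]
[-0.07673772 -0.1875012  -0.2526823 ] (np.float64(0.4218997657299042), [3230])
[-0.04723644 -0.13819425 -0.04356158] (np.float64(1.5278122425079346), [870])
```

View pics/v2.png

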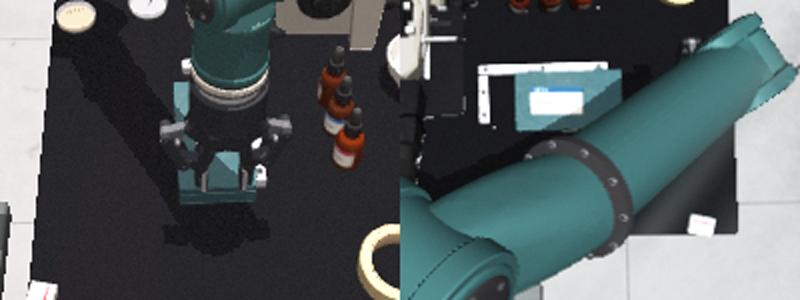

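The box's far side is now against the long bar. It stands about 45 mm from the short bar, and the gripper is hovering off its right end. Next is the push left.

```bash
python3 - <<'E'
from m import *
u=Rz(SP[2])@[0,1]; st=lambda y:stop2w([-.050,y])
robot.line_to([*st(-.29),.005],max_speed=.12); print(F(),robot.read_t(),robot.read_position())
robot.line_to([*st(-.245),.005],max_speed=.08); print(F())
y=-.245
while y<-.172:
    y+=.004 if y<-.197 else .0015
    robot.line_to([*st(y),.005],max_speed=.04); f=F(); print(round(y,4),f,np.round(w2stop([*robot.read_position()[:2],0])[:2],4))
    if -f[:2]@u>11: break
q=robot.read_position()
robot.line_to([*(q[:2]-u*.06),.005],max_speed=.15)
robot.line_to([*(q[:2]-u*.06),.16],max_speed=.2)
robot.move_ptp([.42,-.45,.22],att(0.2)); print(robot.read_t())
T=snap('top','pics/top3.png');Sd=snap('side','pics/side3.png')
for cs in([T],[Sd]):
    w=np.r_[stop2w([-.048,-.088]),SP[2]]
    q=fit(cs,'box',BOX,w,w,(.12,.16)); print(w2stop(q[0]),q[1:])
im=Sd['pixels'][150:300,150:350,::-1];im2=T['pixels'][140:290,200:400,::-1]
cv2.imwrite('pics/v3.png',cv2.resize(np.hstack([im,im2]),(800,300),interpolation=cv2.INTER_CUBIC))
E
```

```text
[ 0.2 -0.  -0.1] 14.0083 [ 0.58824689 -0.36196748  0.00591449]
[-0.1  0.7 -0.5]
-0.241 [-0.1  0.  -0.1] [-0.0501 -0.2411]
-0.237 [ 0.  -0.2  0.1] [-0.05   -0.2366]
-0.233 [-0.7  0.6 -0.6] [-0.05   -0.2327]
-0.229 [-0.5 -0.5  0.6] [-0.0501 -0.229 ]
-0.225 [-0.5 -0.5  0.4] [-0.05   -0.2247]
-0.221 [-0.4  0.5  0.4] [-0.0499 -0.2204]
-0.217 [-0.1 -0.5  1. ] [-0.0499 -0.2162]
-0.213 [ 0.1 -0.6 -0.3] [-0.0499 -0.2123]
-0.209 [-0.2 -0.9  0.3] [-0.0499 -0.2084]
-0.205 [ 0.4 -1.   0.4] [-0.05   -0.2044]
-0.201 [ 1.  -0.3 -1.1] [-0.0499 -0.2004]
-0.197 [ 0.3 -0.1  0.2] [-0.05   -0.1963]
-0.1955 [ 0.5 -1.2 -0. ] [-0.05   -0.1954]
-0.194 [-0.5 -1.3  0.2] [-0.05   -0.1941]
-0.1925 [ 0.6 -1.7  0.1] [-0.05   -0.1925]
-0.191 [-0.4 -0.8  0.5] [-0.05   -0.1909]
-0.1895 [ 0.  -1.   0.1] [-0.05   -0.1893]
-0.188 [ 0.1 -3.8 -0.6] [-0.0498 -0.189 ]
-0.1865 [ 1.7 -5.1 -0.5] [-0.0498 -0.189 ]
-0.185 [-0.1 -8.2 -0. ] [-0.0497 -0.189 ]
-0.1835 [ 0.1 -9.6 -0.7] [-0.0497 -0.189 ]
-0.182 [  0.7 -11.7  -1. ] [-0.0497 -0.189 ]
23.225
[-0.05038621 -0.09065201  0.00382858] (np.float64(0.006520451977849007), [1678])
[-0.04966344 -0.08865466 -0.00178995] (np.float64(0.0022777083795517683), [2206])
```

View pics/v3.png

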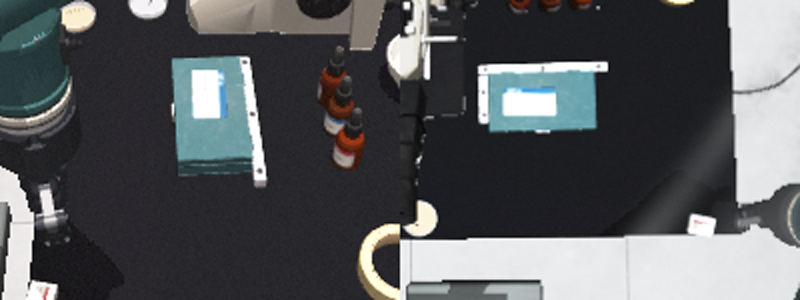

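The box sits in the corner, at about (-0.050, -0.089) in the stop frame against a home of (-0.048, -0.088). It may be about 1 mm off the far bar, so I'll give the front one more gentle push to make sure it is flush.

```bash
python3 - <<'E'
from m import *
u=Rz(SP[2])@[1,0]; st=lambda x:stop2w([x,-.115]); A=att(SP[2])
robot.gripper_to(.085)
robot.move_ptp([*st(-.15),.10],A)
robot.line_to([*st(-.15),.003],max_speed=.1)
robot.line_to([*st(-.115),.003],max_speed=.08)
x=-.115
while x<-.095:
    x+=.0012
    robot.line_to([*st(x),.003],max_speed=.03); f=F(); print(round(x,4),f,np.round(w2stop([*robot.read_position()[:2],0])[:2],4))
    if -f[:2]@u>9: break
robot.line_to([*st(-.15),.003],max_speed=.12)
robot.line_to([*st(-.15),.12],max_speed=.2)
robot.move_ptp([.42,-.45,.22],att(0.2)); print(robot.read_t())
T=snap('top','pics/top4.png');Sd=snap('side','pics/side4.png')
for cs in([T],[Sd]):
    w=np.r_[stop2w([-.048,-.088]),SP[2]]
    q=fit(cs,'box',BOX,w,w,(.12,.16)); print(w2stop(q[0]),q[1:])
im=Sd['pixels'][160:260,220:300,::-1];im2=T['pixels'][160:220,230:320,::-1]
cv2.imwrite('pics/v4.png',np.hstack([cv2.resize(im,(400,500),interpolation=cv2.INTER_CUBIC),cv2.copyMakeBorder(cv2.resize(im2,(400,267),interpolation=cv2.INTER_CUBIC),0,233,0,0,0)]))
E
```

```text
-0.1138 [ 0.5 -0.1  0.5] [-0.1143 -0.1151]
-0.1126 [-0.1  0.7 -0.4] [-0.1126 -0.115 ]
-0.1114 [-0.4  0.  -0.3] [-0.1113 -0.115 ]
-0.1102 [ 0.3 -0.3 -0.6] [-0.11  -0.115]
-0.109 [ 0.1 -0.2  0.6] [-0.1088 -0.115 ]
-0.1078 [-0.2 -0.5  0.3] [-0.1077 -0.115 ]
-0.1066 [-2.3 -0.5  2. ] [-0.1076 -0.1149]
-0.1054 [-5.3 -0.8  4. ] [-0.1076 -0.1149]
-0.1042 [-6.4 -0.6  3.7] [-0.1076 -0.1149]
-0.103 [-8.  -0.6  5.7] [-0.1076 -0.1149]
-0.1018 [-9.9 -1.2  6.5] [-0.1076 -0.1148]
31.8583
[-0.05021371 -0.09083776  0.00334079] (np.float64(0.006321325898170471), [1679])
[-0.04944523 -0.08866364 -0.00300204] (np.float64(0.003272385336458683), [2215])
```

View pics/v4.png

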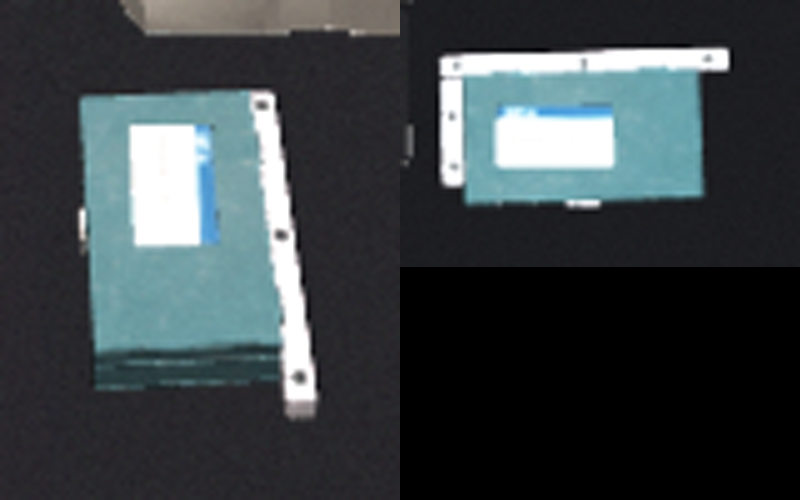

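The far side met the bar at the same finger position as before (-0.1076). No gap shows along either bar, and the fingers are clear of the box. Handing in.

```bash
python3 -c "
from plant import robot
print(robot.hand_in(), robot.read_t())"
```

```text
the job is handed in; nothing more can be done
the job is handed in; nothing more can be done
```

The slide box is in the corner, with its back side against the long bar and its left end against the short bar as far as the force readings and pictures show; the fingers are clear, and I handed the job in at about 32 s (the result wasn't shown).

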